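Seat a culture dish in the colony counter

TASK

Push the red culture dish across the top of the colony counter, over the rim of the round lit well, until it drops in and sits flat on the well's floor; then press the green lamp button fully down and let it come back up. Only push and press with the fingers: do not lift or tip up the red dish, and leave the blue dish, the bottle and the orange tip box where they are.

Things in the scene. Friction and masses are not known exactly. Their poses are not given: they have to be found in the camera images.
- counter: colony counter, a fixed flat grey box 250 (x) by 340 (y) by 45 mm high, standing on the bench, its yaw varying within 0.35 rad either way; origin at the centre of its underside. Its flat top (45 mm up) has one round well, 66 mm across and 6 mm deep with a 1 mm chamfer, its axis at x = +20 mm, y = 0 in the counter's frame; the green lamp button stands at x = -85 mm, y = 0 on the top; a flush display (look only) lies beside it
- well_floor (a point): centre of the well's pale lit floor, 39 mm above the bench and 6 mm below the counter's top; axes as the counter's
- red_dish: closed clear culture dish with red medium, loose, a flat disc 60 mm across and 14 mm high, 25 to 50 g; origin at the centre of its underside, z up. It starts flat on the counter's top, 90 to 130 mm from the well's axis, on the counter's +y or -y side
- blue_dish: the same kind of dish with blue medium, loose on the other side of the well; to be left alone; origin at the centre of its underside
- lamp_button (a joint): travel of the lamp button: 0 up, 0.006 m fully down; a spring returns it, fully down takes 5 N
- lamp_button_top (a point): centre of the top face of the green button cap (32 mm across), 22 mm above the counter's top when up and 16 mm when fully down; it stands in a low black housing 48 mm across and 12 mm high; it goes straight down when pressed
- bottle: reagent bottle with a blue cap, loose, 66 mm across, 140 mm high, standing on the bench to the -y side of the counter; origin at the centre of its underside; to be left alone
- tip_box: orange pipette tip box, loose, 85 by 120 by 50 mm high, on the bench to the +y side of the counter; origin at the centre of its underside; to be left alone
Mind the look-alikes: they are no part of the job. Leave any turquoise or yellow look-alike of the red_dish alone.

How it is judged:
By the outcome, as a careful person would: the job done as asked, in the order asked, and still so for the second after the job is handed in, with the robot touching nothing.
It also fails if it takes over 42 s, if anything falls off the work surface, if the arm or the gripper's body presses on something with over 40 N, if the wrist force passes 120 N, or if a joint passes its speed limit or range.

ROBOT

A 6-joint arm with a two-finger parallel gripper is mounted at the origin on the work surface. World frame = base frame: x ahead of the robot, y to its left, z up, the work surface at z = 0. Lengths are in m, angles in rad, forces in N, time in s.
With the tool pointing down it reaches from about 0.375 to 0.975 m from the base axis. Payload 3.8 kg.
Tool frame: the origin (TCP) lies midway between the tips of the shut fingers; the grasp point (between the pads) lies 19 mm behind it; z points along the fingers, y is the line along which they close (so a half turn about z gives the same grasp; the last joint's range is limited). The gripper opens to 85 mm and grips with 20 to 120 N. Pads are 22 mm wide; open, the fingers measure 114 mm over their backs; the gripper's body (76 mm by 85 mm) begins 54 mm behind the grasp point. The pads swing forward as they close: fully open they stand 13 mm farther back than shut.
Start: joints at [-1.368, 0.264, 1.604, -0, 1.274, -0.037], TCP at [0.16, -0.656, 0.231] pointing down, gripper open.
Joint ranges: [-2.63, 2.63], [-0.94, 2.18], [0.31, 2.57], [-1.31, 4.45], [0, 2.66], [-2.55, 2.55]. Speed limits (rad/s): [2.57, 2.57, 3.14, 3.14, 3.14, 3.14].

INTERFACE

Orientations are given as a rotation vector (axis times angle).
In Python, from workcell import bot gives the robot as it stands.
- The arm moves only by the tool jog_arm, never from a script. Its argument "motion" is a list of rows, each a list of 5 numbers: the opening, from -1 (shut) to 1 (fully open), then the shift along the tool's x, y, z in mm, then the turn about the tool's z in degrees. In form: [[claw, x, y, z, twist], ...]. A call has 1 to 10 rows; each row shifts and turns the commanded pose from where the row before left it, along the tool's axes as they then stand; what a row does not reach is not made up. A row lasts 1/12 s, in which the tool goes at most 41.7 mm and 7.16 degrees, less where a joint would pass 70% of its speed; a pose out of reach is approached as far as the arm can. A call with a gripper value outside its range is refused whole. The fingers move at their own pace and stop on an object; "force" is the grip in N (left out, the last holds). Time passes only in rows, so rows that do not move let the fingers close. It gives the time, the measured TCP pose, the force, the opening and the grip force at its end, in the units of the state.
- bot.read_state(): the state, without advancing time (a new reading comes with each control period).
- bot.read_camera(name): name is "scene" or "top" or "wrist"; returns (picture, depth): 400x640x3 uint8, red, green, blue; 400x640 float32, m along the optical axis (not along the pixel's ray), 0 where there is no reading.
- bot.get_calibration(name): a dict with "vfov" (degrees; the focal length in pixels is half the picture's height over the tangent of half this angle, whatever the lens; pixels are square), "cx", "cy" (the principal point, pixels), "rvec" (rotation vector, rad) and "tvec" (3), from world to camera coordinates, as OpenCV has them; the wrist camera has in their place "tool_from_camera" (4x4, takes a point from camera to tool coordinates, whose origin is the TCP and whose axes are the flange's). Camera axes: x right, y down, z forward; pixel columns grow to the right and rows downward; lengths in m; the calibration is good to about 2 mm. The wrist camera is an equidistant fisheye: a pixel r from the principal point sees the ray r / f radians off the axis. A picture is of the moment at which its call begins: read the wrist's pose just before it. get_calibration takes no time and is no camera call.
- bot.finish_job(): hands the job in; it is judged then, once.
The state is a dict: "time": time; "q": joint angles; "joint_vel": joint speeds; "joint_torque": joint torques, N m; "tool_pos": TCP position; "tcp_rot": TCP orientation; "wrist_force": force on the tool from outside, world axes, zero at the start; "torque": the same for the moment, N m; "width": opening from 0.0 (shut) to 1.0 (fully open); "grip_force": force on a finger pad.
Only numpy, scipy, OpenCV 4.12 (cv2) and the standard library are available. Lean on these libraries where they do the work, as an engineer would, in place of code of your own. Each camera call takes 0.05 s, during which the arm holds its last target. There are 200 camera calls.

## Working session

There is one attempt and no reset: what is moved stays moved. The work goes in short steps, Python scripts to look and compute and a tool call to move; the robot and the scene stay as the last step left them, time stands still between calls to the robot, and variables do not carry over. Pictures are saved under pics/ and viewed, at most 10 in all, crops included, and the job is handed in when it is done.

Besides the shell and the picture viewer there is one more tool, called after "Emit:" as name([rows], argument=value, ...), one row to a line, values as JSON. jog_arm: Moves the arm, as the interface text tells. Its arguments: {"type":"object","properties":{"motion":{"type":"array"},"force":{"type":"number"}},"required":["motion"]}

```bash
mkdir -p pics; ls; cat > h.py <<'E'
import numpy as np, cv2
from workcell import bot
def save(n,fn):
    im,d=bot.read_camera(n); cv2.imwrite('pics/'+fn,im[:,:,::-1]); np.savez('pics/'+fn+'.npz',im=im,d=d); return im,d
def ray(cal,u,v):
    f=200/np.tan(np.radians(cal['vfov'])/2)
    R=cv2.Rodrigues(np.array(cal['rvec'],float))[0]; t=np.array(cal['tvec'],float)
    return -R.T@t, R.T@np.array([(u-cal['cx'])/f,(v-cal['cy'])/f,1.])
def plane(cal,u,v,z):
    c,r=ray(cal,u,v); return c+r*(z-c[2])/r[2]
def cross(c1,r1,c2,r2):
    s=np.linalg.lstsq(np.c_[r1,-r2],c2-c1,rcond=None)[0]; a=c1+s[0]*r1;b=c2+s[1]*r2; return (a+b)/2,np.linalg.norm(a-b)
E
python3 - <<'E'
from h import *
a,_=save('top','top0.png'); b,_=save('scene','scene0.png')
for n in('top','scene'): print(bot.get_calibration(n))
print(bot.read_state())
E
```

```text
pics
{'vfov': 46.057891188654715, 'cx': 321.6755925971339, 'cy': 199.98635299701584, 'rvec': array([ 2.11983196, -2.15516019,  0.17176632]), 'tvec': array([0.00563037, 0.67669883, 1.40677981])}
{'vfov': 54.781156691861014, 'cx': 319.48593879739997, 'cy': 197.07641294608413, 'rvec': array([ 2.08599702,  0.92802593, -0.47593912]), 'tvec': array([-0.43233545, -0.25011889,  1.63184519])}
{'time': 0.1, 'q': array([-1.36790482e+00,  2.64725639e-01,  1.60528806e+00, -3.83034947e-05,
        1.27370559e+00, -3.68823885e-02]), 'joint_vel': array([-1.01434267e-05, -1.63186561e-04, -2.10894990e-03,  8.89761324e-04,
        3.64907998e-04,  3.22736112e-04]), 'joint_torque': array([ 6.78327506e-04, -5.16704965e+01, -3.68592417e+01, -1.05311932e-05,
        6.41561914e-03,  9.96564154e-06]), 'tool_pos': array([ 0.16015959, -0.65501528,  0.23002697]), 'tcp_rot': array([-3.11693960e+00, -3.75498810e-01,  3.34048846e-04]), 'wrist_force': array([ 0.2197221 , -0.14669332, -0.55961591]), 'torque': array([-0.01619135,  0.06008534, -0.00489784]), 'grip_force': 0.0, 'width': 1.0074551523169266}
```

View pics/top0.png

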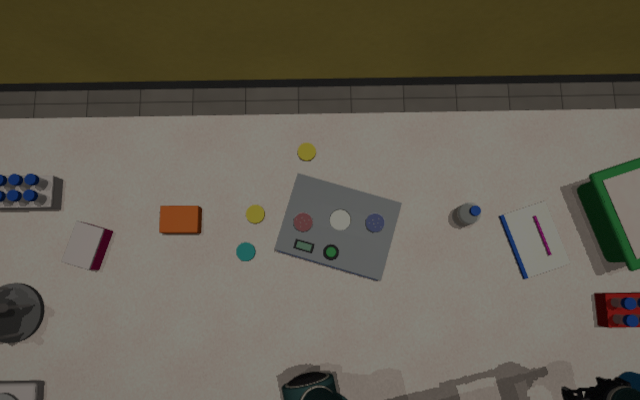

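View pics/scene0.png

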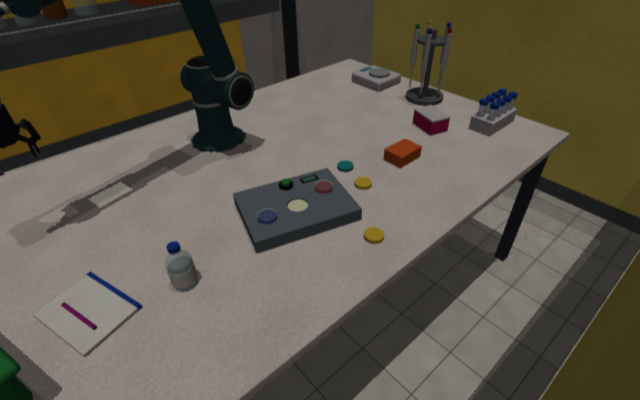

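Top view: the red dish is at (303,222), the well at (340,220), the blue dish at (375,223), the button at (331,253) and the display at (304,246). The scene view shows red at (324,187), the well at (298,206), blue at (267,216) and the button at (286,184).
Candidates for the red dish: red (303,222), yellow (307,152) and (256,214), turquoise (246,252), blue (375,223). I choose the red one on the counter.

```bash
cat > m.py <<'E'
from h import *
T=np.load('pics/top0.png.npz');S=np.load('pics/scene0.png.npz')
ct,cs=bot.get_calibration('top'),bot.get_calibration('scene')
def blob(im,box,f):
    u0,v0,u1,v1=box; c=im[v0:v1,u0:u1].astype(int); m=f(c).astype(np.uint8)
    n,l,s,ce=cv2.connectedComponentsWithStats(m); k=1+np.argmax(s[1:,4]); return ce[k]+[u0,v0],s[k]
R,G,B=0,1,2
fs=dict(red=lambda c:(c[...,0]-c[...,1]>25),blue=lambda c:(c[...,2]-c[...,0]>25),
 well=lambda c:(c[...,0]>150)&(c[...,1]>150),button=lambda c:(c[...,1]-c[...,0]>40))
bt=dict(red=(285,205,322,240),blue=(360,205,392,240),well=(322,203,358,238),button=(320,243,343,263))
bs=dict(red=(305,172,345,198),blue=(250,202,285,226),well=(282,195,316,215),button=(275,174,298,192))
P={}
for k in fs:
    (a,sa),(b,sb)=blob(T['im'],bt[k],fs[k]),blob(S['im'],bs[k],fs[k])
    p,e=cross(*ray(ct,*a),*ray(cs,*b)); P[k]=a
    print(k,a.round(1),sa[2:],b.round(1),sb[2:],'xyz',p.round(4),'gap',e.round(4))
zs=dict(red=.055,blue=.055,well=.039,button=.067)
Q={k:plane(ct,*P[k],zs[k]) for k in P}
for k in Q: print(k,Q[k].round(4))
# counter outline in top view
im=T['im'].astype(int)
m=((im.max(2)<150)&(im.max(2)-im.min(2)<40)&(im.sum(2)>150)).astype(np.uint8); m[:160]=0;m[300:]=0;m[:,:260]=0;m[:,420:]=0
cn=max(cv2.findContours(m,cv2.RETR_EXTERNAL,2)[0],key=cv2.contourArea)
w=np.array([plane(ct,*p,.045)[:2] for p in cn[:,0].astype(float)],np.float32)
r=cv2.minAreaRect(w);print('rect',r)
x=Q['well']-Q['button'];print('yaw btn-well',np.arctan2(x[1],x[0]),np.linalg.norm(x[:2]))
cv2.imwrite('pics/crop.png',cv2.resize(T['im'][160:290,260:420,::-1],None,fx=4,fy=4,interpolation=cv2.INTER_CUBIC))
E
python3 m.py
```

```text
red [302.7 221.6] [ 18  18 249] [323.5 187. ] [ 16  11 141] xyz [0.6113 0.0548 0.0474] gap 0.0011
blue [374.7 222.2] [ 17  17 198] [266.6 216.3] [ 18  14 199] xyz [ 0.6055 -0.1682  0.0485] gap 0.0005Traceback (most recent call last):
  File "m.py", line 14, in <module>
    (a,sa),(b,sb)=blob(T['im'],bt[k],fs[k]),blob(S['im'],bs[k],fs[k])
                  ~~~~^^^^^^^^^^^^^^^^^^^^^
  File "m.py", line 6, in blob
    n,l,s,ce=cv2.connectedComponentsWithStats(m); k=1+np.argmax(s[1:,4]); return ce[k]+[u0,v0],s[k]
                                                      ~~~~~~~~~^^^^^^^^^
    return _wrapfunc(a, 'argmax', axis=axis, out=out, **kwds)
    return bound(*args, **kwds)
ValueError: attempt to get argmax of an empty sequence
```

```bash
sed -i 's/(c\[...,0\]>150)&(c\[...,1\]>150)/(c[...,0]>c[...,0].max()*.8)/; s/(c\[...,1\]-c\[...,0\]>40)/(c[...,1]-c[...,0]>25)/' m.py
python3 m.py
```

```text
red [302.7 221.6] [ 18  18 249] [323.5 187. ] [ 16  11 141] xyz [0.6113 0.0548 0.0474] gap 0.0011
blue [374.7 222.2] [ 17  17 198] [266.6 216.3] [ 18  14 199] xyz [ 0.6055 -0.1682  0.0485] gap 0.0005
well [339.6 219.6] [ 20  20 330] [297.3 205.1] [ 20  11 175] xyz [ 0.6167 -0.06    0.038 ] gap 0.0008
button [330.6 251.5] [10 10 87] [285.2 181.7] [ 9  7 51] xyz [ 0.5169 -0.0295  0.0606] gap 0.0011
red [0.6101 0.0541 0.055 ]
blue [ 0.6047 -0.1676  0.055 ]
well [ 0.6164 -0.0603  0.039 ]
button [ 0.5163 -0.0298  0.067 ]
rect ((0.5898440480232239, -0.06046023964881897), (0.5039260983467102, 0.4317113161087036), 89.03740692138672)
yaw btn-well -0.29623650145096664 0.10461584091908198
```

View pics/crop.png

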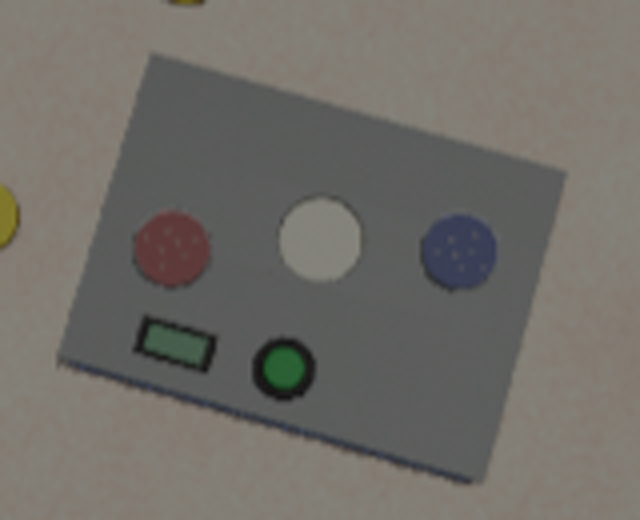

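The crop confirms the choice: the red medium dish sits on the counter at crop (172,249), the well is at (320,239), the blue dish at (458,251) and the button at (284,369). The well-to-button distance is 104.6 mm against 105, and the heights agree. Next I turn the tool so that its y axis lies across the push line, with the fingers half open.

Emit:
jog_arm([
  [0,0,0,0,-7],
  [0,0,0,0,-7],
  [0,0,0,0,-7],
  [0,0,0,0,-7],
  [0,0,0,0,-7],
  [0,0,0,0,-7],
  [0,0,0,0,-7],
  [0,0,0,0,-7],
  [0,0,0,0,-7],
  [0,0,0,0,-7],
])

```text
time: 0.93
tool_pos: [0.1602, -0.6552, 0.2304]
tcp_rot: [-2.332, -2.103, -0.001]
wrist_force: [-0.4, 0.3, 0.3]
width: 0.503
grip_force: 0.0
```

Emit:
jog_arm([
  [0,0,0,0,-5],
  [0,0,0,0,-4.5],
  [0,0,0,0,0],
])

```text
time: 1.18
tool_pos: [0.1602, -0.6553, 0.2305]
tcp_rot: [-2.155, -2.285, -0.001]
wrist_force: [0.1, -0.3, 0.4]
width: 0.498
grip_force: 0.0
```

```bash
cat > go.py <<'E'
from h import *
import sys
def go(t):
    s=bot.read_state(); R=cv2.Rodrigues(np.array(s['tcp_rot']))[0]
    print('t',s['time'],'pos',s['tool_pos'].round(4),'w',round(s['width'],3),'F',s['wrist_force'].round(1),'yaw',np.degrees(np.arctan2(R[1,0],R[0,0])).round(2),'zax',R[:,2].round(3))
    print('tool shift mm',(R.T@(np.array(t)-s['tool_pos'])*1000).round(1))
if __name__=='__main__': go([float(x) for x in sys.argv[1:4]])
E
python3 - <<'E'
from go import *
r=np.array([.6101,.0541]);w=np.array([.6164,-.0603]);d=(w-r)/np.linalg.norm(w-r);print(d,np.degrees(np.arctan2(-d[1],-d[0])))
p=r-d*.044;print(p);go([*p,.12])
E
```

```text
[ 0.05498661 -0.99848709] 93.15209069839898
[0.60768059 0.09803343]
t 1.1833 pos [ 0.1602 -0.6553  0.2305] w 0.498 F [ 0.1 -0.3  0.4] yaw 93.35 zax [-0.     0.001 -1.   ]
tool shift mm [725.7 490.7 111.4]
```

Emit:
jog_arm([
  [0,30,20,0,0],
  [0,30,20,0,0],
  [0,30,20,0,0],
  [0,30,20,0,0],
  [0,30,20,0,0],
  [0,30,20,0,0],
  [0,30,20,0,0],
  [0,30,20,0,0],
  [0,30,20,0,0],
  [0,30,20,0,0],
])

```text
time: 2.02
tool_pos: [0.3434, -0.3431, 0.2311]
tcp_rot: [-2.161, -2.28, -0.0]
wrist_force: [0.7, -0.2, 0.1]
width: 0.497
grip_force: 0.0
```

Emit:
jog_arm([
  [0,30,20,0,0],
  [0,30,20,0,0],
  [0,30,20,0,0],
  [0,30,20,0,0],
  [0,30,20,0,0],
  [0,30,20,0,0],
  [0,30,20,0,0],
  [0,30,20,0,0],
  [0,30,20,0,0],
  [0,30,20,0,0],
])

```text
time: 2.85
tool_pos: [0.5262, -0.0322, 0.2311]
tcp_rot: [-2.16, -2.281, 0.0]
wrist_force: [0.5, -0.4, 0.7]
width: 0.494
grip_force: 0.0
```

Emit:
jog_arm([
  [0,30,22,0,0],
  [0,30,22,0,0],
  [0,30,22,0,0],
  [0,30,22,0,0],
  [0,5,3,0,0],
  [0,0,0,0,0],
  [0,0,0,0,0],
])

```text
time: 3.43
tool_pos: [0.6089, 0.0958, 0.2306]
tcp_rot: [-2.157, -2.283, 0.003]
wrist_force: [-1.2, 0.2, 0.0]
width: 0.498
grip_force: 0.0
```

```bash
python3 - <<'E'
from go import *
go([.6077,.098,.12])
im,d=save('top','top1.png')
c=bot.get_calibration('wrist'); s=bot.read_state()
print(c)
im,d=save('wrist','w1.png')
E
```

```text
t 3.4333 pos [0.6089 0.0958 0.2306] w 0.498 F [-1.2  0.2  0. ] yaw 93.23 zax [-0.002 -0.001 -1.   ]
tool shift mm [  2.4  -0.9 110.6]
{'vfov': 65.70646984690485, 'cx': 323.25349644583974, 'cy': 198.5832870157596, 'tool_from_camera': array([[-7.01952566e-05, -9.60420863e-01, -2.78552977e-01,
         7.03785664e-02],
       [ 9.99999364e-01,  2.46125125e-04, -1.10061260e-03,
         1.05798709e-04],
       [ 1.12561019e-03, -2.78552877e-01,  9.60420235e-01,
        -1.43057314e-01],
       [ 0.00000000e+00,  0.00000000e+00,  0.00000000e+00,
         1.00000000e+00]])}
```

View pics/w1.png

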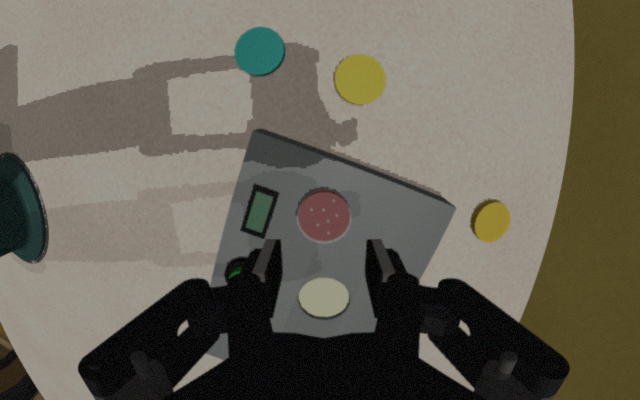

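The wrist view shows the red dish at (324,216) and the well at (324,298), both centred between the fingertips in the closing direction. Now I check both from this view.

```bash
cat > wr.py <<'E'
from h import *
c=bot.get_calibration('wrist')
def wray(s,u,v):
    f=200/np.tan(np.radians(c['vfov'])/2); dx,dy=u-c['cx'],v-c['cy']; r=np.hypot(dx,dy); a=r/f
    k=np.sin(a)/max(r,1e-9); M=np.array(c['tool_from_camera']); R=cv2.Rodrigues(np.array(s['tcp_rot']))[0]
    return R@M[:3,3]+s['tool_pos'], R@M[:3,:3]@np.array([dx*k,dy*k,np.cos(a)])
def wpl(s,u,v,z):
    o,r=wray(s,u,v); return (o+r*(z-o[2])/r[2]).round(4)
E
python3 - <<'E'
from wr import *
s=bot.read_state(); im=np.load('pics/w1.png.npz')['im'].astype(int)
def ell(m,box):
    k=np.zeros(m.shape,np.uint8); u0,v0,u1,v1=box; k[v0:v1,u0:u1]=m[v0:v1,u0:u1]
    cn=max(cv2.findContours(k,cv2.RETR_EXTERNAL,2)[0],key=cv2.contourArea); return cv2.fitEllipse(cv2.convexHull(cn))
e=ell(im[...,0]-im[...,1]>25,(280,180,370,250));print('red',e,wpl(s,*e[0],.052))
e2=ell(im.min(2)>120,(290,270,360,325));print('well',e2,wpl(s,*e2[0],.039))
from h import ray,cross
ct=bot.get_calibration('top')
print(cross(*wray(s,*e[0]),*ray(ct,302.7,221.6)),cross(*wray(s,*e2[0]),*ray(ct,339.6,219.6)))
E
```

```text
red ((323.7951354980469, 215.46092224121094), (49.830501556396484, 51.037540435791016), 85.83949279785156) [0.6112 0.0523 0.052 ]
well ((323.4312438964844, 296.7052917480469), (37.9893684387207, 48.92292022705078), 89.7595443725586) [ 0.6171 -0.0636  0.039 ]
(array([0.61055323, 0.05385075, 0.05600945]), np.float64(0.0011272450087241928)) (array([ 0.61638198, -0.06032921,  0.04366875]), np.float64(0.0012028192924730269))
```

Emit:
jog_arm([
  [0,2,0,40,0],
  [0,0,0,40,0],
  [0,0,0,40,0],
  [0,0,0,40,0],
  [0,0,0,10,0],
  [0,0,0,5,0],
  [0,0,0,0,0],
  [0,0,0,0,0],
])

```text
time: 4.2
tool_pos: [0.6115, 0.0976, 0.059]
tcp_rot: [2.157, 2.28, 0.005]
wrist_force: [0.2, -0.1, 0.6]
width: 0.497
grip_force: 0.0
```

```bash
python3 go.py .6084 .098 .045
```

```text
t 4.2 pos [0.6115 0.0976 0.059 ] w 0.497 F [ 0.2 -0.1  0.6] yaw 93.19 zax [ 0.004  0.    -1.   ]
tool shift mm [ 0.6 -3.1 14. ]
```

Emit:
jog_arm([
  [0,0,-1,4,0],
  [0,0,-1,2,0],
  [0,0,0,0,0],
  [0,0,0,0,0],
])

```text
time: 4.53
tool_pos: [0.6079, 0.0979, 0.0512]
tcp_rot: [2.157, 2.283, 0.002]
wrist_force: [0.0, 0.0, 0.7]
width: 0.497
grip_force: 0.0
```

Emit:
jog_arm([
  [0,0,0,2,0],
  [0,0,0,0,0],
  [0,0,0,0,0],
])

```text
time: 4.78
tool_pos: [0.6073, 0.0978, 0.0482]
tcp_rot: [-2.158, -2.283, 0.0]
wrist_force: [-0.1, 0.0, 0.4]
width: 0.497
grip_force: 0.0
```

Emit:
jog_arm([
  [0,0,0,2,0],
  [0,0,0,0,0],
  [0,0,0,0,0],
])

```text
time: 5.03
tool_pos: [0.6073, 0.0978, 0.046]
tcp_rot: [-2.158, -2.283, 0.001]
wrist_force: [0.3, -0.5, -0.3]
width: 0.497
grip_force: 0.0
```

Emit:
jog_arm([
  [0,0,0,1.5,0],
  [0,0,0,0,0],
  [0,0,0,0,0],
])

```text
time: 5.28
tool_pos: [0.6073, 0.0978, 0.0446]
tcp_rot: [-2.158, -2.283, 0.0]
wrist_force: [-0.3, 0.9, -0.3]
width: 0.498
grip_force: 0.0
```

Emit:
jog_arm([
  [0,0,0,1.5,0],
  [0,0,0,0,0],
  [0,0,0,0,0],
])

```text
time: 5.53
tool_pos: [0.6074, 0.0978, 0.0432]
tcp_rot: [-2.158, -2.283, 0.0]
wrist_force: [1.3, -0.2, 0.2]
width: 0.498
grip_force: 0.0
```

Emit:
jog_arm([
  [0,-7,0,0,0],
  [0,-7,0,0,0],
  [0,-7,0,0,0],
  [0,-7,0,0,0],
  [0,-7,0,0,0],
  [0,-7,0,0,0],
  [0,-7,0,0,0],
  [0,-7,0,0,0],
  [0,-7,0,0,0],
  [0,-7,0,0,0],
])

```text
time: 6.37
tool_pos: [0.6114, 0.0271, 0.0433]
tcp_rot: [2.158, 2.283, 0.0]
wrist_force: [-0.6, 0.1, -0.1]
width: 0.5
grip_force: 0.1
```

Emit:
jog_arm([
  [0,-5,0,0,0],
  [0,-5,0,0,0],
  [0,-5,0,0,0],
  [0,-5,0,0,0],
  [0,0,0,0,0],
  [0,0,0,0,0],
])

```text
time: 6.87
tool_pos: [0.6126, 0.0077, 0.0433]
tcp_rot: [-2.158, -2.283, -0.0]
wrist_force: [0.6, 0.5, 0.4]
width: 0.501
grip_force: 0.0
```

```bash
python3 - <<'E'
from wr import *
import go
go.go([.6165,-.030,.0432])
s=bot.read_state(); im,d=save('wrist','w2.png'); im2,d2=save('top','top2.png')
cv2.imwrite('pics/w2v.png',np.vstack([im[:,:,::-1][100:360,:], cv2.resize(im2[190:260,260:420,::-1],(640,280))]))
E
```

```text
t 6.8667 pos [0.6126 0.0077 0.0433] w 0.501 F [0.6 0.5 0.4] yaw 93.22 zax [-0.  0. -1.]
tool shift mm [-37.9   1.8   0.1]
```

View pics/w2v.png

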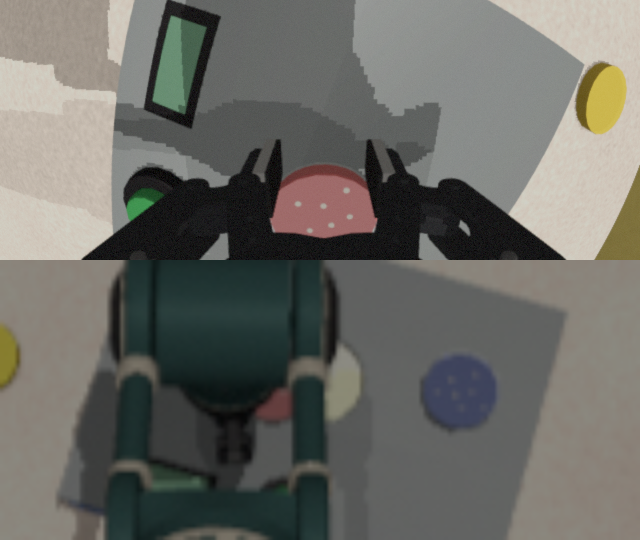

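The dish sits centred between the fingers, spanning u 273–377 in the wrist crop, with its rim about to reach the well. The blue dish is unmoved. I push on.

Emit:
jog_arm([
  [0,-4,0.2,0,0],
  [0,-4,0.2,0,0],
  [0,-4,0.2,0,0],
  [0,-4,0.2,0,0],
  [0,-4,0.2,0,0],
  [0,-4,0.2,0,0],
  [0,-4,0.2,0,0],
  [0,-3,0,0,0],
  [0,0,0,0,0],
  [0,0,0,0,0],
])

```text
time: 7.8
tool_pos: [0.6157, -0.0232, 0.0433]
tcp_rot: [2.158, 2.283, -0.0]
wrist_force: [-1.3, -0.2, -0.4]
width: 0.497
grip_force: 0.0
```

Emit:
jog_arm([
  [0,-3,0,0,0],
  [0,-2,0,0,0],
  [0,0,0,0,0],
  [0,0,0,0,0],
])

```text
time: 8.13
tool_pos: [0.616, -0.028, 0.0433]
tcp_rot: [-2.158, -2.283, 0.0]
wrist_force: [-0.1, -0.3, 0.5]
width: 0.497
grip_force: 0.0
```

```bash
python3 - <<'E'
from wr import *
import go
go.go([.6165,-.030,.0432])
im,d=save('wrist','w3.png'); im2,d2=save('scene','scene3.png'); 
cv2.imwrite('pics/w3v.png',np.vstack([im[:,:,::-1][150:400,:], cv2.resize(im2[160:240,220:380,::-1],(640,320))]))
E
```

```text
t 8.1333 pos [ 0.616  -0.028   0.0433] w 0.497 F [-0.1 -0.3  0.5] yaw 93.24 zax [-0. -0. -1.]
tool shift mm [-2.   0.4  0.1]
```

View pics/w3v.png

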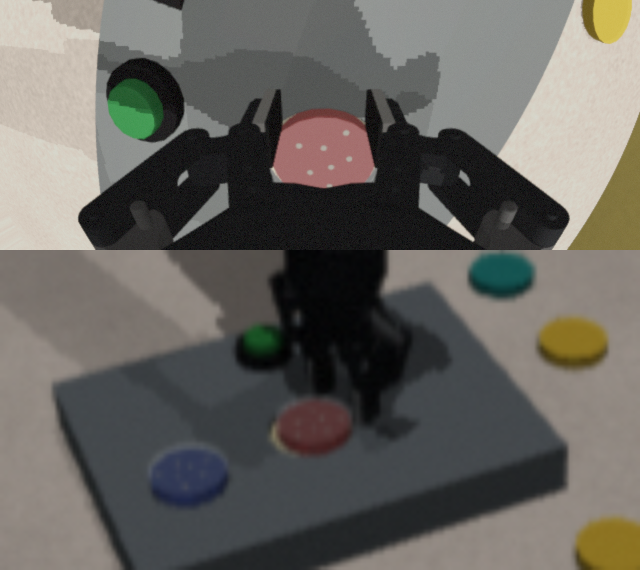

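The dish is mostly over the well. In the scene crop at (275,435) a pale sliver of the well still shows on the far side. I push a few mm more.

Emit:
jog_arm([
  [0,-2,0.3,0,0],
  [0,-2,0,0,0],
  [0,0,0,0,0],
  [0,0,0,0,0],
])

```text
time: 8.57
tool_pos: [0.6165, -0.0321, 0.0433]
tcp_rot: [2.158, 2.283, 0.0]
wrist_force: [0.5, -0.6, -0.5]
width: 0.5
grip_force: 0.0
```

```bash
cat > look.py <<'E'
from wr import *
import go,sys
n=sys.argv[1]
go.go([.6165,-.030,.0432])
im,d=save('wrist','w%s.png'%n); im2,d2=save('scene','scene%s.png'%n)
cv2.imwrite('pics/v%s.png'%n,np.vstack([im[:,:,::-1][150:400,:], cv2.resize(im2[160:240,220:380,::-1],(640,320))]))
def b(im,box,f):
    u0,v0,u1,v1=box; m=f(im[v0:v1,u0:u1].astype(int)); v,u=np.nonzero(m); return (u.mean()+u0).round(1),(v.mean()+v0).round(1),m.sum()
print('scene red',b(im2,(275,170,345,225),lambda c:c[...,0]-c[...,1]>25),'pale',b(im2,(280,190,320,220),lambda c:c[...,0]-c[...,2]*1.0>22) )
E
python3 look.py 4
```

```text
t 8.5667 pos [ 0.6165 -0.0321  0.0433] w 0.5 F [ 0.5 -0.6 -0.5] yaw 93.23 zax [ 0. -0. -1.]
tool shift mm [2.1 0.1 0.1]
scene red (np.float64(297.1), np.float64(204.5), np.int64(169)) pale (np.float64(297.0), np.float64(204.5), np.int64(178))
```

View pics/v4.png

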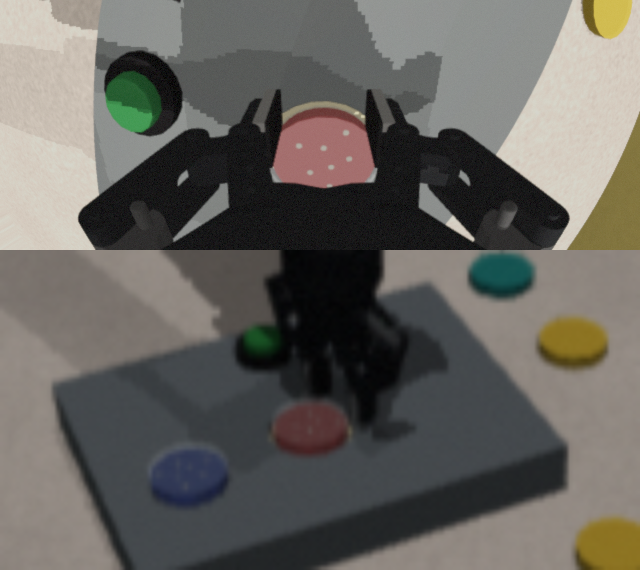

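The dish has dropped: a pale ring of well floor now shows around it. I back off, lift and check the depth.

Emit:
jog_arm([
  [0,4,0,0,0],
  [0,6,0,0,0],
  [0,0,0,-20,0],
  [0,0,0,-30,0],
  [-1,0,0,-40,0],
  [-1,0,0,-30,0],
  [-1,10,-10,0,0],
  [-1,0,0,0,0],
  [-1,0,0,0,0],
  [-1,0,0,0,0],
])

```text
time: 9.5
tool_pos: [0.6042, -0.0122, 0.1616]
tcp_rot: [-2.156, -2.283, 0.003]
wrist_force: [-0.2, -1.2, -0.7]
width: -0.005
grip_force: 0.0
```

```bash
python3 - <<'E'
from wr import *
import go
s=bot.read_state(); go.go([.5163,-.0298,.09])
im,d=save('wrist','w5.png')
f=200/np.tan(np.radians(c['vfov'])/2)
v,u=np.mgrid[0:400,0:640]; dx,dy=u-c['cx'],v-c['cy']; r=np.hypot(dx,dy)+1e-9; a=r/f
X=np.stack([dx/r*np.tan(a)*d,dy/r*np.tan(a)*d,d],-1); M=np.array(c['tool_from_camera']); R=cv2.Rodrigues(np.array(s['tcp_rot']))[0]
W=(X@M[:3,:3].T+M[:3,3])@R.T+s['tool_pos']
i=im.astype(int); red=(i[...,0]-i[...,1]>35)&(d>0)&(r<330)
red&=(abs(W[...,0]-.617)<.05)&(abs(W[...,1]+.06)<.06)
P=W[red]; print(len(P),P.mean(0).round(4),np.percentile(P[:,2],[5,50,95]).round(4))
A=np.c_[P[:,:2]-P[:,:2].mean(0),np.ones(len(P))]; print('slope',np.linalg.lstsq(A,P[:,2],rcond=None)[0].round(4))
ring=(np.hypot(W[...,0]-.6165,W[...,1]+.061)>.045)&(np.hypot(W[...,0]-.6165,W[...,1]+.061)<.06)&(d>0); print('top z',np.percentile(W[ring][:,2],[10,50,90]).round(4))
g=(i[...,1]-i[...,0]>30)&(abs(W[...,0]-.516)<.03)&(abs(W[...,1]+.03)<.03); print('green',g.sum(),W[g].mean(0).round(4),np.percentile(W[g][:,2],[10,50,90]).round(4) if g.any() else '')
k=g.astype(np.uint8)
if g.any():
    e=cv2.moments(k,True); p=(e['m10']/e['m00'],e['m01']/e['m00']); print(p,wpl(s,*p,.067))
E
```

```text
t 9.5 pos [ 0.6042 -0.0122  0.1616] w -0.005 F [-0.2 -1.2 -0.7] yaw 93.27 zax [-0.003  0.    -1.   ]
tool shift mm [-12.6 -88.6  71.8]
1196 [ 0.6231 -0.0494  0.053 ] [0.0516 0.0531 0.0542]
slope [-0.0028 -0.0193  0.053 ]
top z [0.0449 0.1903 0.2382]
green 1012 [ 0.5183 -0.0306  0.0667] [0.0646 0.0673 0.0682]
(221.26679841897234, 215.29446640316206) [ 0.5186 -0.0304  0.067 ]
```

View pics/w5.png

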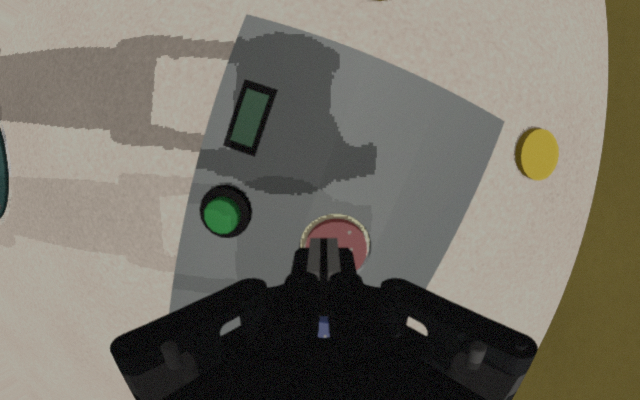

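The dish top is at z = 0.053 with a slope under 2%, so it lies flat on the well floor, and the ring shows all round it at (335,245). The button is at (222,213) in the picture, with its top at z = 0.067. Now the press.

Emit:
jog_arm([
  [-1,-4,-29,0,0],
  [-1,-4,-29,0,0],
  [-1,-5,-30,0,0],
  [-1,0,0,30,0],
  [-1,0,0,30,0],
  [-1,0,0,10,0],
  [-1,0,0,0,0],
  [-1,0,0,0,0],
  [-1,0,0,0,0],
])

```text
time: 10.3
tool_pos: [0.5195, -0.0306, 0.0941]
tcp_rot: [2.157, 2.283, 0.001]
wrist_force: [-0.8, 0.0, 0.5]
width: 0.004
grip_force: 0.0
```

```bash
python3 go.py .5173 -.0301 .067
```

```text
t 10.3 pos [ 0.5195 -0.0306  0.0941] w 0.004 F [-0.8  0.   0.5] yaw 93.25 zax [ 0.001 -0.    -1.   ]
tool shift mm [ 0.6 -2.2 27.1]
```

Emit:
jog_arm([
  [-1,0,-1.5,10,0],
  [-1,0,0,10,0],
  [-1,0,0,5,0],
  [-1,0,0,0,0],
  [-1,0,0,0,0],
])

```text
time: 10.72
tool_pos: [0.5163, -0.0304, 0.0678]
tcp_rot: [-2.157, -2.283, 0.001]
wrist_force: [0.4, -0.0, -0.4]
width: -0.002
grip_force: 0.0
```

Emit:
jog_arm([
  [-1,0,0,2,0],
  [-1,0,0,2,0],
  [-1,0,0,2,0],
  [-1,0,0,0,0],
  [-1,0,0,0,0],
])

```text
time: 11.13
tool_pos: [0.5171, -0.0305, 0.0627]
tcp_rot: [2.158, 2.283, 0.001]
wrist_force: [-1.7, 0.6, 3.5]
width: -0.004
grip_force: 1.9
```

Emit:
jog_arm([
  [-1,0,0,1,0],
  [-1,0,0,1,0],
  [-1,0,0,0,0],
  [-1,0,0,0,0],
])

```text
time: 11.47
tool_pos: [0.5171, -0.0306, 0.061]
tcp_rot: [2.157, 2.283, 0.001]
wrist_force: [-2.4, 0.2, 7.0]
width: 0.004
grip_force: 3.7
```

Emit:
jog_arm([
  [-1,0,0,1,0],
  [-1,0,0,0,0],
  [-1,0,0,0,0],
])

```text
time: 11.72
tool_pos: [0.5172, -0.0305, 0.0609]
tcp_rot: [2.158, 2.283, 0.001]
wrist_force: [-4.7, -0.6, 13.3]
width: 0.001
grip_force: 6.8
```

The button has bottomed: z holds at 0.061 while the force rises to 13 N. Now I release and move clear.

Emit:
jog_arm([
  [-1,0,0,-3,0],
  [-1,0,0,-5,0],
  [-1,0,0,-15,0],
  [-1,0,0,-35,0],
  [-1,0,0,-40,0],
  [-1,0,-20,-30,0],
  [-1,0,-30,0,0],
  [-1,0,0,0,0],
  [-1,0,0,0,0],
  [-1,0,0,0,0],
])

```text
time: 12.55
tool_pos: [0.4666, -0.0333, 0.1866]
tcp_rot: [-2.158, -2.283, 0.0]
wrist_force: [1.0, 0.3, -0.1]
width: -0.001
grip_force: 0.0
```

```bash
python3 look.py 6; python3 - <<'E'
from h import *
im,d=save('top','top6.png');cs=bot.get_calibration('scene');S=np.load('pics/scene6.png.npz');S0=np.load('pics/scene0.png.npz')
a,b=np.load('pics/top0.png.npz')['im'].astype(int),im.astype(int)
for n,i in(('0',S0['im'].astype(int)),('6',S['im'].astype(int))):
    for k,(u0,v0,u1,v1),f in(('blue',(245,198,290,230),lambda c:c[...,2]-c[...,0]>25),('green',(275,174,298,192),lambda c:c[...,1]-c[...,0]>25),('tipbox',(370,130,430,170),lambda c:c[...,0]-c[...,2]>80),('cap',(160,235,190,260),lambda c:c[...,2]-c[...,0]>50)):
        v,u=np.nonzero(f(i[v0:v1,u0:u1]));print(n,k,(u.mean()+u0).round(1),(v.mean()+v0).round(1),len(u))
E
```

```text
t 12.55 pos [ 0.4666 -0.0333  0.1866] w -0.001 F [ 1.   0.3 -0.1] yaw 93.23 zax [-0.  0. -1.]
tool shift mm [ -5.1 149.9 143.4]
scene red (np.float64(297.1), np.float64(204.5), np.int64(163)) pale (np.float64(297.1), np.float64(204.5), np.int64(177))
0 blue 266.6 216.3 199
0 green 285.2 181.7 51
0 tipbox 402.9 147.8 349
0 cap 172.3 245.6 77
6 blue 266.6 216.3 202
6 green 285.2 181.7 51
6 tipbox 402.9 147.9 352
6 cap 172.3 245.7 79
```

View pics/v6.png

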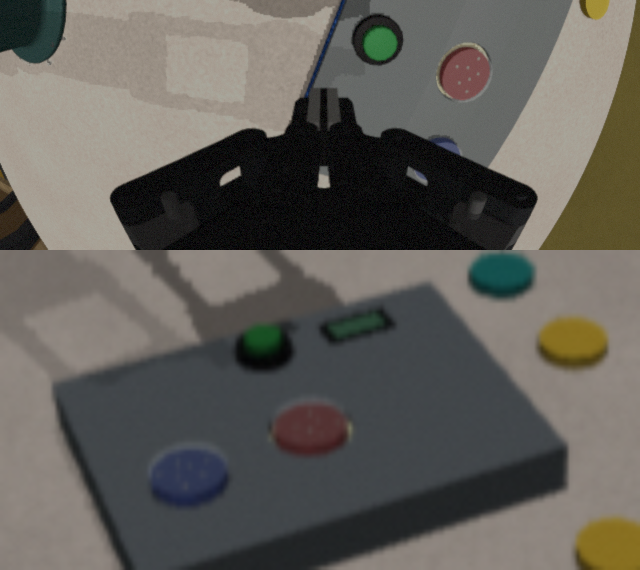

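The red dish sits in the well, at scene crop (311,428). The button is back up at (263,340), and the blue dish, bottle and tip box have not moved. I hand in.

```bash
python3 -c "
from workcell import bot
print(bot.finish_job())"
```

```text
the job is handed in; nothing more can be done
None
```

The job is handed in at about 12.7 s: the red dish sits flat in the well, the lamp button was pressed fully down and came back up, and the blue dish, bottle and tip box have not moved.

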